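Turn a stool slat end for end in the drilling jig

ROBOT

A 6-joint arm with a two-finger parallel gripper is mounted at the origin on the work surface. World frame = base frame: x ahead of the robot, y to its left, z up, the work surface at z = 0. Lengths are in mm, angles in rad, forces in N, time in s.
With the tool pointing down it reaches from about 350 to 850 mm from the base axis. Payload 8.1 kg.
Tool frame: the origin (TCP) lies on the centre line of the jaws, within the pads' length; the fingertips stand 11 mm ahead of it and the grasp point (between the pads) lies 8 mm behind it; y points along the fingers, z is the direction in which the jaws open and shut, and the axes are right-handed (so a half turn about y gives the same grasp; the last joint's range is limited). The gripper opens to 85 mm and grips with 20 to 120 N. Pads are 22 mm wide; open, the fingers measure 114 mm over their backs; the gripper's body (76 mm by 85 mm) begins 54 mm behind the grasp point. The pads swing forward as they close: fully open they stand 13 mm farther back than shut.
Start: joints at [1.195, 0.13, 1.488, -0, 1.523, -0.085], TCP at [172.009, 574.82, 242.292] pointing down, gripper open.
Joint ranges: [-2.96, 2.96], [-0.89, 2.26], [0.02, 2.5], [-1.34, 4.48], [0, 2.73], [-2.66, 2.66]. Speed limits (rad/s): [2.39, 2.39, 2.79, 3.14, 3.14, 3.14].

INTERFACE

Orientations are given as a unit quaternion [w, x, y, z].
In Python, from cell import env, cams, nets gives the robot as it stands.
- The arm moves only by the tool apply_moves, never from a script. Its argument "targets" is a list of rows, each a list of 2 entries, a list of its own where there are three numbers: the shift along the tool's x, y, z in m, then the turn about the tool's y in degrees. In form: [[[dx, dy, dz], turn], ...]. A call has 1 to 20 rows; each row is the pose to reach, as a shift and turn from the pose measured when the call began, along the tool's axes at that moment; what a row does not reach only later rows make up. A row lasts 1/10 s, in which the tool goes at most 50 mm and 8.59 degrees, less where a joint would pass 70% of its speed; a pose out of reach is approached as far as the arm can. A call with a gripper value outside its range is refused whole. "gripper" is the gripper command: -1 is shut, 1 is fully open, values between are in proportion, set as the call begins (left out, the last holds). The fingers move at their own pace and stop on an object; the grip force is fixed at half the most. Time passes only in rows, so rows that repeat a pose let the fingers close. It gives the time, the measured TCP pose, the force and the opening at its end, in the units of the state.
- env.get_obs(): the state, without advancing time (a new reading comes with each control period).
- cams.camera(name): name is "scene" or "top"; returns the picture (400x640x3 uint8, red, green, blue); there is no depth.
- cams.camera_params(name): a dict with "mtx" (3x3 intrinsics, pixels), "rvec" (rotation vector, rad) and "tvec" (3), from world to camera coordinates, as OpenCV has them. Camera axes: x right, y down, z forward; pixel columns grow to the right and rows downward; lengths in mm; the calibration is good to about 2 mm. A picture is of the moment at which its call begins. camera_params takes no time and is no camera call.
- env.hand_in(): hands the job in, once; it reports no verdict.
Trained networks look in the newest picture that a camera, given by its name, has taken for a name from the list of things; names that differ only in an ending like _2 or _b are one class to them, and where a whole thing is asked for, a point or a joint stands for the part that bears it (a point fixed in the world has none). Each returns a list of dicts, best first, with "p" (0 to 1); they miss things now and then, are a little off and sometimes report something else, mostly with a low value. They report only what shows in the picture. A call takes as long as a camera call. They do not tell look-alikes from the thing itself.
- nets.search_frame(camera, label): "rect" ([left, top, right, bottom] in pixels, round what is visible of it).
- nets.mark_of(camera, label): "xy" ([column, row] in pixels: a listed point, or the origin of a listed thing).
The state is a dict: "time": time; "q": joint angles; "qd": joint speeds; "effort": joint torques, N m; "position": TCP position; "tool_rot": TCP orientation; "contact_force": force on the tool from outside, world axes, zero at the start; "moment": the same for the moment, N m; "grip_width": finger opening in mm.
Only numpy, scipy, OpenCV 4.12 (cv2) and the standard library are available. Lean on these libraries where they do the work, as an engineer would, in place of code of your own. Each camera call takes 0.05 s, during which the arm holds its last target.

TASK

The stool slat in the drilling jig has been drilled at one end: turn it end for end, same face up, and push it back flat on the runners with its undrilled (red-crossed) end under the drill plate, fully home against the end stop and lying along the two steel pins. Then swing the red cam lever firmly shut, so that the slat is clamped against the pins, and let go. Do not knock the drill plate, and leave the drill, the glue bottle, the tin of bits and the finished slat where they are.

Things in the scene. Friction and masses are not known exactly. Their poses are not given: they have to be found in the camera images.
- jig: Fixed drilling jig: plywood base 170 (x) x 340 (y) x 18 mm thick, origin at the centre of its underside, z up, y along the slat towards the end stop. Two white runners 8 mm high, over x = -18..-8 and 8..18, y = -168..120, carry the slat: its underside is 26, its top 46 mm above the bench. A slat fully home lies at x = -24..24, y = -80..120. Cam pivot at x = -56, y = 40.
- stop_face (a point): Where the middle of the slat's end must come: point on the dark wooden end stop's face at jig x = 0, y = 120, 36 mm above the bench (mid-height of the slat). Jig axes. The stop block is 100 mm wide, 40 thick in y, and reaches 50 mm above the bench.
- pin_near_stop (a point): Centre of the top (44 mm above the bench) of the upright steel locating pin, 12 mm in diameter, at jig x = 30, y = 60. The slat's +x side lies against this pin and pin_far.
- pin_far (a point): Top centre of the other, equal locating pin, at jig x = 30, y = -15.
- drill_plate: Fixed aluminium plate 100 (x) x 85 (y) x 12 mm on top of the end stop, with two dark drill bushings rising 7 mm above it. It overhangs the slat from jig y = 75 to the stop; underside 50 mm above the bench (4 mm above the slat), top 62. Open at both sides. Origin at the centre of its underside. A slat under it must be drawn out before it can be lifted.
- slat_mid (a point): Centre (half-way up) of the loose pale wooden slat, 200 long (y) x 48 wide (x) x 20 mm thick, about 0.13 kg. +y points to the drilled end (two 12 mm holes side by side, 20 mm from the end); the -y end has a red crayon cross on top. It starts in the jig, drilled end under the plate, a little off stop and pins. Between pins and open cam it has at least 6 mm side play.
- slat_raw (a point): Centre of the end face of the slat's undrilled (red-crossed) end, half-way up; axes as slat_mid.
- cam (a joint): Cam lever angle about its upright pivot, rad: 0 open (lever points to the jig's -x, 10 degrees towards -y), grows anticlockwise seen from above to its stop at 1.23 (lever almost along the slat, towards -y). From 1.13 on it presses the slat against the pins and a little towards the stop. Stays where left. Needs 2 N at the grip, up to about 16 N for the last 0.1 rad. Starts at 0 to 0.35.
- lever_grip (a point): Point in the red grip of the cam lever, 75 mm from the pivot, half-way up (36 mm above the bench). The grip is 21 mm wide, 20 mm high (26 to 46 mm above the bench) and ends 98 mm from the pivot.
- cam_head: Black round eccentric head of the cam clamp, 52 mm in diameter, 24 to 44 mm above the bench, which bears on the slat's -x side. Origin on the pivot, 22 mm above the bench.
- drill: Bystander: green and black cordless drill lying on its side, 66 mm high, over 211 mm in its x (the battery at the -x end, the motor at +x) and from y = -148 (tip of the bit) to y = 75 mm; origin at the bench, under the middle of its x extent.
- glue: Bystander: upright white glue bottle with a yellow band and orange nozzle, 60 mm in diameter, 160 mm tall; origin at the centre of its underside.
- bit_tin: Bystander: open tin, 72 mm in diameter, 85 mm tall, with drill bits standing up to 105 mm; origin at the centre of its underside.
- finished_slat: Bystander: an equal slat, already drilled at both ends, lying on the bench; origin at the centre of its underside, 200 mm along its y axis.
Not all that is in view belongs to the job. What is shaped like the part that bears slat_mid but black or purple is not meant.

How it is judged (in metres and radians):
At the end, for the whole second after the job is handed in: slat flat on the runners, same face up, undrilled end within 3 mm of the end stop, middle line within 4 mm of the pins' line and parallel within 0.03 rad; cam clamp pressing on the slat with over 3 N; bystanders within 10 mm of their places (y of slat_raw in the frame of jig between 0.117 and 0.123 m and x of slat_raw in the frame of jig between -0.004 and 0.004 m and z of slat_raw in the frame of jig between 0.033 and 0.039 m and y of slat_mid in the frame of jig below 0.03 m and angle between the y axis of slat_mid and the y axis of jig, either way round below 0.03 rad and angle between slat_mid's own z axis and vertical below 0.05 rad and contact force between cam_head and anything else above 3 N); the robot touches nothing.
It fails at once if the drill plate is knocked (more than 15 N from slat or robot) (contact force between anything else and drill_plate above 15 N).
It fails at once if the cordless drill is shifted by more than 10 mm (distance of drill from where it was at the start of the episode above 0.01 m).
It fails at once if the glue bottle is shifted by more than 10 mm or tipped (distance of glue from where it was at the start of the episode above 0.01 m or angle between glue's own z axis and vertical above 0.15 rad).
It fails at once if the tin of bits is shifted by more than 10 mm or tipped (distance of bit_tin from where it was at the start of the episode above 0.01 m or angle between bit_tin's own z axis and vertical above 0.15 rad).
It fails at once if the finished slat is shifted by more than 10 mm (distance of finished_slat from where it was at the start of the episode above 0.01 m).
It also fails if it takes over 72 s, if anything falls off the work surface, if the arm or the gripper's body presses on something with over 40 N, if the wrist force passes 120 N, or if a joint passes its speed limit or range.

## Working session

There is one attempt and no reset: what is moved stays moved. The work goes in short steps, Python scripts to look and compute and a tool call to move; the robot and the scene stay as the last step left them, time stands still between calls to the robot, and variables do not carry over. Pictures are saved under pics/ and viewed, and the job is handed in when it is done.

Besides the shell and the picture viewer there is one more tool, called after "Request:" as name([rows], argument=value, ...), one row to a line, values as JSON. apply_moves: Moves the arm, as the interface text tells. Its arguments: {"type":"object","properties":{"targets":{"type":"array","items":{"type":"array"}},"gripper":{"type":"number"}},"required":["targets"]}

```bash
ls; mkdir -p pics
python3 - <<'E'
from cell import env,cams,nets
import cv2
for n in ("scene","top"):
    im=cams.camera(n); cv2.imwrite(f"pics/a_{n}.png",im[:,:,::-1])
    print(n,cams.camera_params(n))
o=env.get_obs()
for k,v in o.items(): print(k,v)
for l in ["jig","stop_face","pin_near_stop","pin_far","drill_plate","slat_mid","slat_raw","lever_grip","cam_head","drill","glue","bit_tin","finished_slat"]:
    for n in ("scene","top"):
        print(l,n,[(r["p"],r["xy"]) for r in nets.mark_of(n,l)][:3])
print(env.get_obs()["time"])
E
```

```text
pics
scene {'mtx': array([[362.97714022,   0.        , 320.24699393],
       [  0.        , 362.97714022, 202.43040472],
       [  0.        ,   0.        ,   1.        ]]), 'rvec': array([ 1.26513156,  2.45218621, -0.79371485]), 'tvec': array([ 332.75752884, -350.91999656, 1175.34405333])}
top {'mtx': array([[455.78730979,   0.        , 322.11189016],
       [  0.        , 455.78730979, 197.81724597],
       [  0.        ,   0.        ,   1.        ]]), 'rvec': array([ 2.08272569, -2.14651468,  0.17578801]), 'tvec': array([  29.33010412,  548.43451077, 1189.94892261])}
time 0.1
q [ 1.19460843e+00  1.31124046e-01  1.48915658e+00 -6.40305808e-06
  1.52301060e+00 -8.54279830e-02]
qd [-0.00160122 -0.00157339 -0.00280223 -0.00022798 -0.00207116  0.00045922]
effort [ 3.03707369e-03 -5.70948172e+01 -5.01947808e+01  1.75311456e-06
  8.00840382e-03 -8.37697894e-05]
position [171.82955075 574.37241687 241.33396084]
tool_rot [-0.6990621   0.70023235 -0.10257245  0.10230209]
contact_force [-0.08345578  0.16911786 -0.32910706]
moment [ 0.01058174 -0.01968689  0.02967708]
grip_width 85.1379810186
[... 563 characters left out ...]
 261.1]), (0.95, [302.0, 159.9])]
slat_raw scene [(0.94, [217.0, 174.1]), (0.88, [282.8, 125.2]), (0.85, [353.5, 225.7])]
slat_raw top [(0.73, [430.8, 259.2]), (0.71, [289.1, 193.6]), (0.7, [431.2, 170.4])]
lever_grip scene [(0.83, [352.4, 292.5])]
lever_grip top [(0.93, [264.4, 143.3])]
cam_head scene [(0.95, [318.2, 275.3])]
cam_head top [(0.65, [286.3, 145.7])]
drill scene [(0.68, [412.6, 364.8])]
drill top [(0.79, [206.3, 136.9])]
glue scene [(0.94, [308.6, 190.7])]
glue top [(0.85, [349.1, 205.3])]
bit_tin scene [(0.94, [247.8, 228.1]), (0.69, [307.7, 191.9])]
bit_tin top [(0.63, [365.8, 147.7])]
finished_slat scene [(0.55, [260.0, 188.1])]
finished_slat top [(0.77, [394.3, 184.4])]
1.4
```

View pics/a_scene.png

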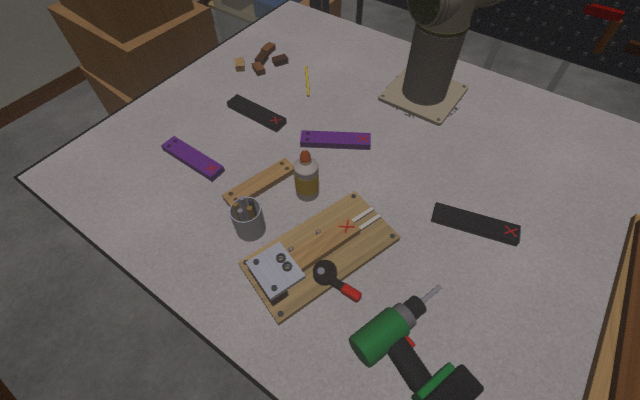

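View pics/a_top.png

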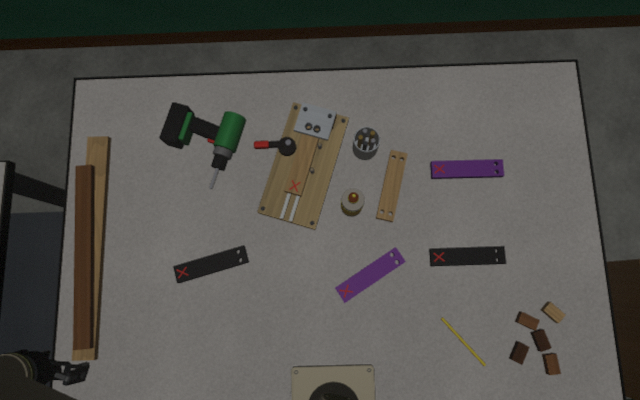

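```bash
cat > h.py <<'E'
import numpy as np, cv2
from cell import env,cams,nets
P={n:cams.camera_params(n) for n in("scene","top")}
def proj(n,pts):
    p=P[n]; return cv2.projectPoints(np.array(pts,float).reshape(-1,3),p["rvec"],p["tvec"],p["mtx"],None)[0].reshape(-1,2)
def M(n):
    p=P[n]; return p["mtx"]@np.hstack([cv2.Rodrigues(p["rvec"])[0],p["tvec"].reshape(3,1)])
def tri(a,b):
    X=cv2.triangulatePoints(M("scene"),M("top"),np.array(a,float).reshape(2,1),np.array(b,float).reshape(2,1)).ravel(); return X[:3]/X[3]
def plane(n,uv,z):
    m=M(n); H=np.column_stack([m[:,0],m[:,1],m[:,2]*z+m[:,3]]); x=np.linalg.solve(H,[uv[0],uv[1],1]); return x[:2]/x[2]
E
python3 - <<'E'
from h import *
np.set_printoptions(precision=1,suppress=True)
D={"jig":((319.6,251.6),(303,162),0),"stop":((271.7,271.8),(314.5,118.1),36),"pin_near":((290.4,251.7),(318.6,144.5),44),"pin_far":((317.6,228.4),(313.7,173.5),44),"plate":((273.7,271.5),(316.4,122.4),50),"grip":((352.4,292.5),(264.4,143.3),36),"head":((318.2,275.3),(286.3,145.7),22),"glue":((308.6,190.7),(349.1,205.3),0),"tin":((247.8,228.1),(365.8,147.7),0),"drill":((412.6,364.8),(206.3,136.9),0)}
for k,(a,b,z) in D.items(): print(k,tri(a,b),plane("scene",a,z),plane("top",b,z))
for n in P:
    p=P[n];R=cv2.Rodrigues(p["rvec"])[0];print(n,-R.T@p["tvec"])
for n in P:
  im=cv2.imread(f"pics/a_{n}.png")
  c=im[110:330,180:440] if n=="scene" else im[90:230,220:420]
  cv2.imwrite(f"pics/b_{n}.png",cv2.resize(c,None,fx=3,fy=3,interpolation=cv2.INTER_CUBIC) if n=="scene" else cv2.resize(c,None,fx=4,fy=4,interpolation=cv2.INTER_CUBIC))
E
```

```text
jig [662.5  64.7  12.1] [657.8  60.1] [665.6  65.8]
stop [776.9  26.4  57.2] [771.9  15.9] [783.9  28.3]
pin_near [707.7  17.9  30. ] [713.7  21.8] [702.7  18.5]
pin_far [623.5  33.3  31.8] [630.6  35.6] [619.7  34.3]
plate [769.6  22.3  40.9] [772.9  24.4] [765.8  22.8]
grip [713.  176.   34.1] [710.8 182.2] [714.1 171.9]
head [711.9 106.4  22.8] [715.7  98.3] [709.3 111.3]
glue [533.7 -62.3   8.7] [529.1 -67.8] [534.8 -62. ]
tin [ 704.3 -118.8   -2.7] [ 706.9 -120.6] [ 702.  -116.7]
drill [752.4 349.5  -4.2] [753.2 350.1] [751.2 347.7]
scene [976.5 300.6 755.9]
top [ 319.3   -8.6 1271. ]
```

View pics/b_scene.png

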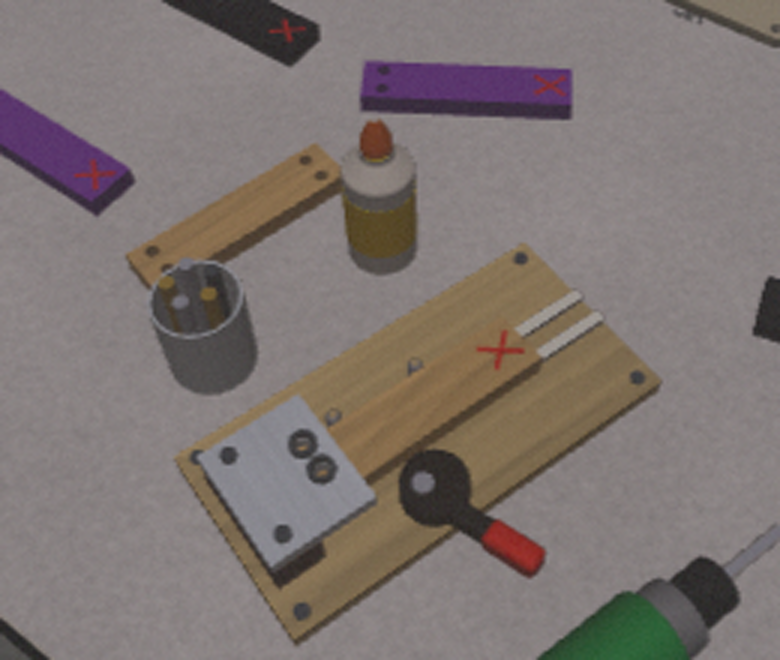

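View pics/b_top.png

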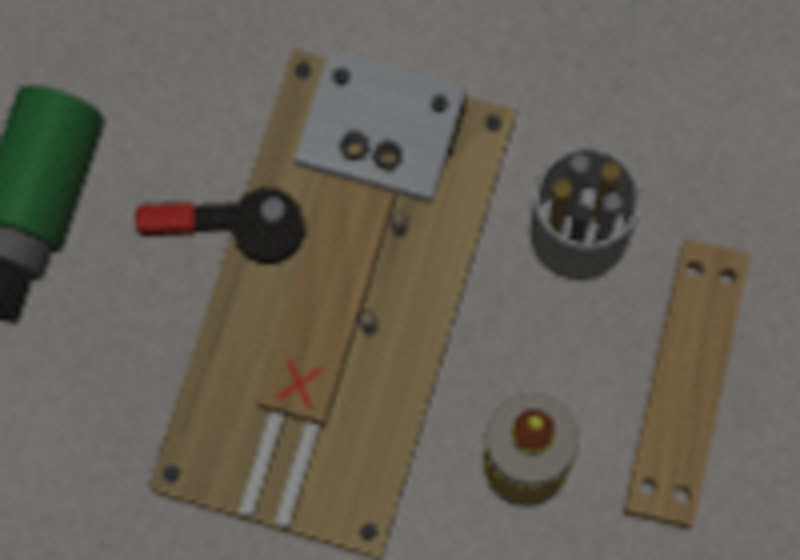

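```bash
cat > fit.py <<'E'
from h import *
from scipy.optimize import least_squares
from scipy.spatial.transform import Rotation as Ro
np.set_printoptions(precision=2,suppress=True)
S=lambda u,v:((u+.5)/3-.5+180,(v+.5)/3-.5+110)
T=lambda u,v:((u+.5)/4-.5+220,(v+.5)/4-.5+90)
# obs: view,pixel,kind/jig coords
obs=[("scene",S(521,258),("s",1,-1)),("scene",S(637,377),("s",-1,-1)),("scene",S(302,611),("s",-1,1)),("scene",S(196,457),("s",1,1)),
("top",T(303,70),("s",-1,1)),("top",T(493,122),("s",1,1)),("top",T(368,532),("s",1,-1)),("top",T(172,474),("s",-1,-1)),
("scene",S(334,413),(30,60,44)),("scene",S(415,364),(30,-15,44)),
("top",T(401,216),(30,60,44)),("top",T(369,318),(30,-15,44)),
("scene",S(300,395),(50,75,62)),("scene",S(376,493),(-50,75,62)),("scene",S(198,458),(50,160,62)),
("top",T(466,90),(50,160,62)),("top",T(432,200),(50,75,62)),("top",T(295,160),(-50,75,62)),
("scene",S(521,243),(85,-170,18)),("scene",S(660,380),(-85,-170,18)),("scene",S(178,460),(85,170,18)),
("top",T(518,108),(85,170,18)),("top",T(295,50),(-85,170,18)),("top",T(152,487),(-85,-170,18)),
("scene",S(581,293),(13,-168,26)),("scene",S(602,317),(-13,-168,26)),
]
def w(p,q):
    c,s=np.cos(p[2]),np.sin(p[2]); return [p[0]+c*q[0]-s*q[1],p[1]+s*q[0]+c*q[1],q[2]]
def res(p,full=False,views=("scene","top")):
    r=[]
    for n,px,k in obs:
        if n not in views: continue
        q=(k[1]*p[3],k[2]*p[4],18) if k[0]=="s" else k
        r.append(proj(n,w(p,q))[0]-px)
    return np.array(r) if full else np.array(r).ravel()
if __name__=="__main__":
    p0=[662,60,np.radians(-75),75,155]
    for v in (("scene",),("top",),("scene","top")):
        f=least_squares(lambda p:res(p,views=v),p0,loss="soft_l1"); print(v,f.x,np.degrees(f.x[2]))
    for o,r in zip(obs,res(f.x,True)): print(o[0],o[2],r)
    np.save("jig.npy",f.x)
    o=env.get_obs(); print(Ro.from_quat(np.roll(o["tool_rot"],-1)).as_matrix())
E
python3 fit.py
```

```text
('scene',) [658.16  63.53  -1.89  71.98 155.31] -108.1467782139902
('top',) [656.01  63.08  -1.89  71.73 155.28] -108.27208975000585
('scene', 'top') [657.26  63.24  -1.89  71.95 155.44] -108.20743957313121
scene ('s', 1, -1) [0.2  0.04]
scene ('s', -1, -1) [ 0.48 -0.02]
scene ('s', -1, 1) [0.06 0.07]
scene ('s', 1, 1) [0.85 0.16]
top ('s', -1, 1) [ 0.2  -0.35]
top ('s', 1, 1) [ 0.23 -0.29]
top ('s', 1, -1) [ 0.32 -0.28]
top ('s', -1, -1) [ 0.08 -0.24]
scene (30, 60, 44) [-0.19  0.14]
scene (30, -15, 44) [ 0.18 -0.82]
top (30, 60, 44) [-0.41  0.1 ]
top (30, -15, 44) [-0.16 -0.45]
scene (50, 75, 62) [-0.25 -0.7 ]
scene (-50, 75, 62) [0.5  0.79]
scene (50, 160, 62) [-0.29 -0.73]
top (50, 160, 62) [ 0.24 -1.4 ]
top (50, 75, 62) [ 0.13 -0.92]
top (-50, 75, 62) [-0.08 -0.52]
scene (85, -170, 18) [ 1.38 -0.97]
scene (-85, -170, 18) [ 1.25 -0.35]
scene (85, 170, 18) [-1.7  -1.58]
top (85, 170, 18) [-0.28 -0.21]
top (-85, 170, 18) [-0.59 -1.06]
top (-85, -170, 18) [-0.96  0.15]
scene (13, -168, 26) [-0.33 -0.51]
scene (-13, -168, 26) [-0.23 -1.41]
[[ 0.96  0.    0.29]
 [-0.29 -0.    0.96]
 [ 0.   -1.    0.  ]]
```

```bash
cat >> h.py <<'E'
import os
if os.path.exists("jig.npy"): J=np.load("jig.npy")
def toj(xy):
    c,s=np.cos(J[2]),np.sin(J[2]); d=np.array(xy[:2])-J[:2]; return np.array([c*d[0]+s*d[1],-s*d[0]+c*d[1]])
def tow(x,y):
    c,s=np.cos(J[2]),np.sin(J[2]); return J[:2]+np.array([c*x-s*y,s*x+c*y])
E
python3 - <<'E'
from fit import *
for n,u in [("top",T(260,405)),("top",T(323,422)),("scene",S(515,325)),("scene",S(540,365)),("top",T(300,384)),("scene",S(500,350)),("scene",S(366,481))]:
    print(n,toj(plane(n,u,46)))
print("top edge",toj(plane("top",T(391,200),46)))
for nm,n,u in [("tip","top",T(136,218)),("tip","scene",S(535,562)),("piv","top",T(268,224)),("piv","scene",S(434,483)),("gripmid","top",T(165,218)),("gripmid","scene",S(513,546))]:
    print(nm,n,toj(plane(n,u,44)))
def show(nm,xy): print(nm,xy,toj(xy))
show("drilltip",plane("top",(213,187),25)); show("drillmotor R",plane("top",(243,118),40)); show("glue",(534,-62)); show("tin",(704,-119))
show("blackslat c",plane("top",(210,262),20)); show("purple",plane("top",(370,272),20))
for p in [tow(0,-45),tow(0,-95),(470,120)]: print(p,np.hypot(*p))
E
```

```text
top [-23.1  -96.49]
top [ 22.   -95.66]
scene [  9.76 -95.8 ]
scene [-29.59 -88.22]
top [ -1.05 -74.66]
scene [ -1.14 -72.23]
scene [-29.83  71.74]
top edge [21.18 69.25]
tip top [-147.53    7.24]
tip scene [-146.06   12.93]
piv top [-56.92  28.99]
piv scene [-58.92  33.41]
gripmid top [-127.88   12.94]
gripmid scene [-128.42   17.78]
drilltip [594.87 318.95] [-223.4  -139.17]
drillmotor R [790.21 232.22] [-202.05   73.49]
glue (534, -62) [157.49 -77.96]
tin (704, -119) [158.52 101.34]
blackslat c [386.24 325.08] [-164.05 -339.26]
purple [ 346.76 -110.42] [ 261.99 -240.7 ]
[614.51  77.3 ] 619.3579588575869
[567.02  92.93] 574.5824988787289
(470, 120) 485.07731342539614
```

```bash
cat > go.py <<'E'
from h import *
import sys
from scipy.spatial.transform import Rotation as Ro
np.set_printoptions(precision=4,suppress=True)
def go(x,y,z,flip=0,yawoff=0):
    o=env.get_obs(); R=Ro.from_quat(np.roll(o["tool_rot"],-1)).as_matrix()
    t=np.array([*tow(x,y),z]); d=R.T@(t-o["position"])/1000
    yaw=np.degrees(np.arctan2(R[1,0],R[0,0])); want=np.degrees(J[2])+90+180*flip+yawoff
    turn=-((want-yaw+180)%360-180)
    print("t",round(o["time"],2),"jig",toj(o["position"]),"z",round(o["position"][2],1),"yaw err",round(-turn,2),"q",o["q"],"F",np.round(o["contact_force"],1),"w",round(o["grip_width"],1),"tilt",R[2,1])
    print("shift",d,"turn",round(turn,2))
a=[float(v) for v in sys.argv[1:]]
go(*a)
E
python3 go.py -1 -58 120
```

```text
t 1.4 jig [-334.3446 -620.7792] z 242.3 yaw err -1.54 q [ 1.1946  0.1304  1.4882 -0.      1.523  -0.0854] F [-0.2  0.6 -0.3] w 85.4 tilt -0.9999999999250373
shift [ 0.5536  0.1223 -0.3484] turn 1.54
```

Request:
apply_moves([
  [[0.554,0.02,-0.348],1.5],
  [[0.554,0.02,-0.348],1.5],
  [[0.554,0.02,-0.348],1.5],
  [[0.554,0.02,-0.348],1.5],
  [[0.554,0.02,-0.348],1.5],
  [[0.554,0.02,-0.348],1.5],
  [[0.554,0.02,-0.348],1.5],
  [[0.554,0.02,-0.348],1.5],
  [[0.554,0.02,-0.348],1.5],
  [[0.554,0.02,-0.348],1.5],
  [[0.554,0.02,-0.348],1.5],
  [[0.554,0.02,-0.348],1.5],
  [[0.554,0.02,-0.348],1.5],
  [[0.554,0.12,-0.348],1.5],
  [[0.554,0.12,-0.348],1.5],
  [[0.554,0.12,-0.348],1.5],
  [[0.554,0.12,-0.348],1.5],
  [[0.554,0.12,-0.348],1.5],
], gripper=1)

```text
time: 3.2
position: [604.8, 83.1, 125.8]
tool_rot: [0.699, -0.698, 0.11, -0.113]
contact_force: [-0.6, -0.3, 0.2]
grip_width: 85.3
```

```bash
python3 go.py -1 -58 35
python3 - <<'E'
from h import *
for n in P:
  im=cams.camera(n)[:,:,::-1]
  c=im[110:310,180:440] if n=="scene" else im[80:230,220:420]
  cv2.imwrite(f"pics/c_{n}.png",cv2.resize(c,None,fx=3,fy=3,interpolation=cv2.INTER_CUBIC))
E
```

```text
t 3.2 jig [ -2.4942 -56.0812] z 125.8 yaw err -0.08 q [ 0.0526  0.2353  1.587   0.      1.3148 -1.2018] F [-0.6 -0.3  0.2] w 85.3 tilt -0.9999899663838765
shift [-0.0023  0.0908 -0.0016] turn 0.08
```

View pics/c_scene.png

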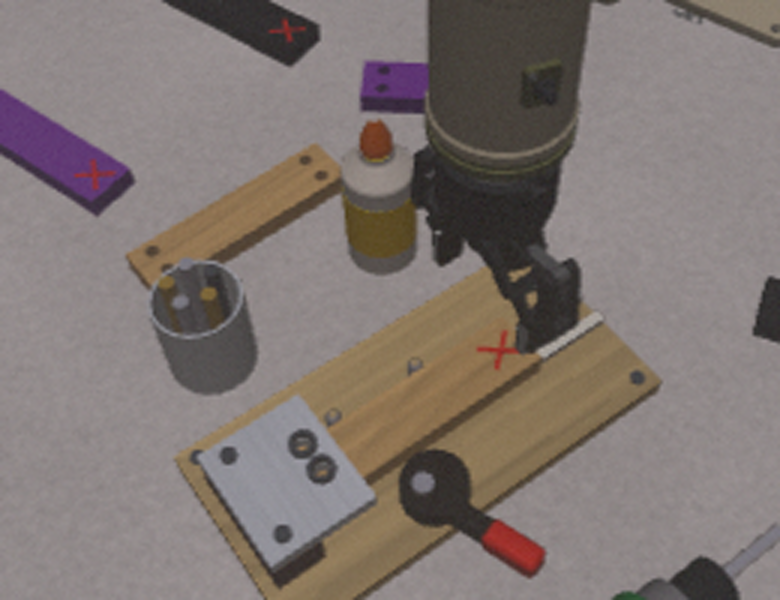

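Request:
apply_moves([
  [[-0.002,0.045,-0.002],0],
  [[-0.002,0.07,-0.002],0],
  [[-0.002,0.09,-0.002],0],
  [[-0.002,0.09,-0.002],0],
  [[-0.002,0.09,-0.002],0],
])

```text
time: 3.8
position: [604.2, 82.3, 38.2]
tool_rot: [0.699, -0.698, 0.108, -0.114]
contact_force: [0.9, -0.9, 0.2]
grip_width: 85.4
```

```bash
python3 go.py -1 -58 35
```

```text
t 3.8 jig [ -1.5138 -56.3214] z 38.2 yaw err -0.11 q [ 0.0513  0.3329  1.6434  0.      1.1573 -1.2038] F [ 0.9 -0.9  0.2] w 85.4 tilt -0.9999682062337258
shift [-0.0017  0.0032 -0.0005] turn 0.11
```

Request:
apply_moves([
  [[0,0,0],0],
  [[0,0,0],0],
  [[0,0,0],0],
  [[0,0,0],0],
  [[0,0,0],0],
  [[0,0,0],0],
  [[0,0,0],0],
  [[0,0,0],0],
], gripper=-1)

```text
time: 4.6
position: [605.8, 82.4, 40.4]
tool_rot: [0.699, -0.697, 0.107, -0.115]
contact_force: [-1.0, 1.5, 7.4]
grip_width: 46.4
```

```bash
python3 go.py -1 -158 35
```

```text
t 4.6 jig [ -2.138  -54.8947] z 40.4 yaw err -0.12 q [ 0.0513  0.3309  1.6415  0.0001  1.158  -1.2038] F [-1.   1.5  7.4] w 46.4 tilt -0.999936031514886
shift [-0.1032  0.0043 -0.0009] turn 0.12
```

Request:
apply_moves([
  [[-0.01,-0.0001,0.0],0],
  [[-0.025,-0.0003,0],0],
  [[-0.04,-0.0005,0],0],
  [[-0.055,-0.0006,0],0],
  [[-0.07,-0.0008,0],0],
  [[-0.085,-0.0009,0],0],
  [[-0.1,-0.001,0],0],
  [[-0.12,-0.0012,-0.001],0],
  [[-0.12,-0.0012,-0.001],0],
  [[-0.12,-0.0012,-0.001],0],
])

```text
time: 5.6
position: [490.8, 119.0, 40.6]
tool_rot: [0.699, -0.697, 0.107, -0.115]
contact_force: [0.0, 0.5, -0.7]
grip_width: 46.5
```

```bash
python3 go.py -1 -175 40
python3 - <<'E'
from h import *
for n in P:
  im=cams.camera(n)[:,:,::-1]
  c=im[110:310,180:440] if n=="scene" else im[80:230,220:420]
  cv2.imwrite(f"pics/d_{n}.png",cv2.resize(c,None,fx=3,fy=3,interpolation=cv2.INTER_CUBIC))
E
```

```text
t 5.6 jig [  -0.9807 -175.5475] z 40.6 yaw err -0.15 q [ 0.1369  0.0659  1.9462 -0.0009  1.118  -1.1184] F [ 0.   0.5 -0.7] w 46.5 tilt -0.9999329663851444
shift [0.0005 0.0006 0.    ] turn 0.15
```

View pics/d_scene.png

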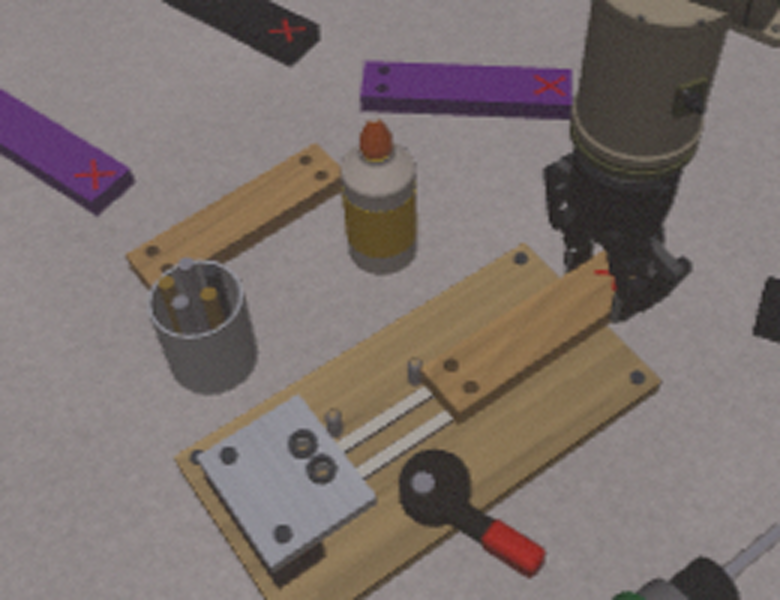

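Request:
apply_moves([
  [[0,0,0],0],
  [[0,0,0],0],
  [[0,0,0],0],
  [[0,0,0],0],
  [[0.02,0,0],0],
  [[0.04,0,0],0],
  [[0.0615,0.001,0],0],
  [[0.0615,0.001,0],0],
  [[0.0615,0.001,0],0],
  [[0.0615,0.001,0],0],
], gripper=1)

```text
time: 6.7
position: [548.8, 99.8, 39.6]
tool_rot: [0.699, -0.697, 0.108, -0.115]
contact_force: [-0.1, 0.6, -0.8]
grip_width: 85.5
```

```bash
python3 go.py -1 -114 40
python3 - <<'E'
from h import *
for n in P:
  im=cams.camera(n)[:,:,::-1]
  c=im[110:310,180:440] if n=="scene" else im[80:230,220:420]
  cv2.imwrite(f"pics/e_{n}.png",cv2.resize(c,None,fx=3,fy=3,interpolation=cv2.INTER_CUBIC))
E
```

```text
t 6.7 jig [  -0.8826 -114.4705] z 39.6 yaw err -0.12 q [ 0.0881  0.2027  1.7972 -0.0001  1.1316 -1.167 ] F [-0.1  0.6 -0.8] w 85.5 tilt -0.9999496892181483
shift [ 0.0005 -0.0004  0.0001] turn 0.12
```

View pics/e_scene.png

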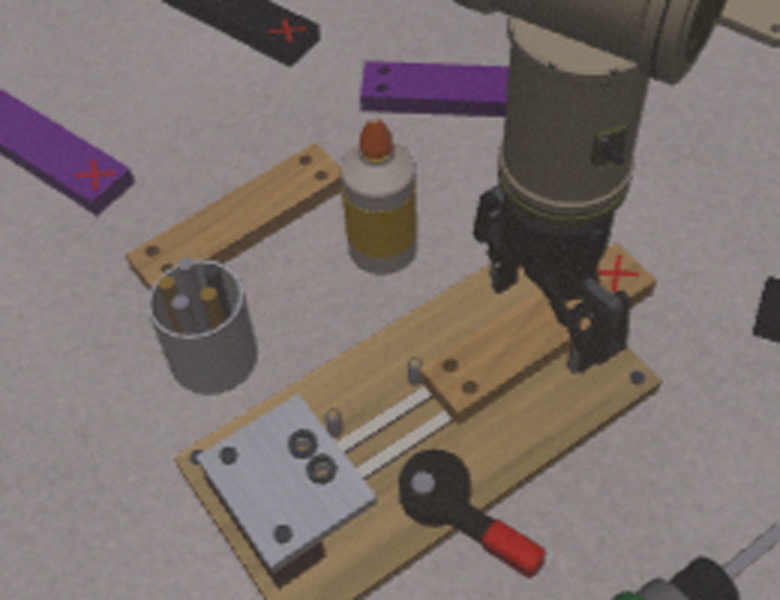

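View pics/e_top.png

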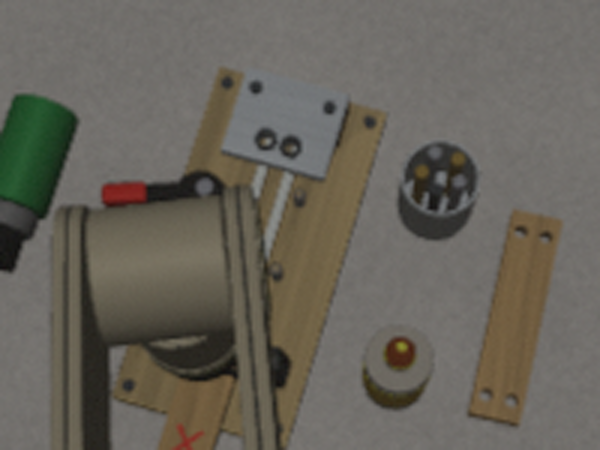

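Run:
```python
from fit import *
for u in [(421,375),(458,414),(656,282),(612,245)]: print(toj(plane("scene",S(*u),46)))
print(toj(plane("scene",S(450,365),46)),toj(plane("scene",S(470,387),46)),toj(plane("scene",S(618,272),46)))
```

```text
[ 16.99 -10.67]
[-25.98 -12.98]
[ -25.37 -211.7 ]
[  23.19 -208.51]
[ 10.98 -33.5 ] [-13.19 -33.99] [  -0.01 -194.08]
```

Request:
apply_moves([
  [[0,0,0],0],
  [[0,0,0],0],
  [[0,0,0],0],
  [[0,0,0],0],
  [[0,0,0],0],
  [[0,0,0],0],
  [[0,0,0],0],
  [[0,0,0],0],
], gripper=-1)

```text
time: 7.6
position: [549.2, 100.0, 40.2]
tool_rot: [0.699, -0.697, 0.107, -0.115]
contact_force: [-0.9, 1.3, 5.8]
grip_width: 46.4
```

Request:
apply_moves([
  [[0,-0.02,0],0],
  [[0,-0.05,0],0],
  [[-0.02,-0.06,0.01],0],
  [[-0.04,-0.06,0.02],0],
  [[-0.055,-0.06,0.02],8],
  [[-0.055,-0.06,0.02],16],
  [[-0.055,-0.06,0.02],24],
  [[-0.055,-0.06,0.02],32],
  [[-0.055,-0.06,0.02],40],
  [[-0.055,-0.06,0.02],48],
  [[-0.055,-0.06,0.02],56],
  [[-0.055,-0.06,0.02],64],
  [[-0.055,-0.06,0.02],72],
  [[-0.055,-0.06,0.02],80],
  [[-0.055,-0.06,0.02],86],
  [[-0.055,-0.06,0.02],90],
  [[-0.055,-0.06,0.02],90],
])

```text
time: 9.3
position: [501.9, 135.9, 99.0]
tool_rot: [-0.418, 0.412, -0.571, 0.574]
contact_force: [-0.5, -0.2, -1.4]
grip_width: 46.6
```

```bash
python3 go.py -10 -170 100 1
```

```text
t 9.3 jig [ -20.4707 -170.2912] z 99.0 yaw err -90.08 q [ 0.1665  0.0241  1.8702 -0.0011  1.2375  0.4833] F [-0.5 -0.2 -1.4] w 46.6 tilt -0.9999517499955095
shift [ 0.0105 -0.0011  0.0003] turn 90.08
```

Request:
apply_moves([
  [[0,0,0],8],
  [[0,0,0],16],
  [[0,0,0],24],
  [[0,0,0],32],
  [[0,0,0],40],
  [[0,0,0],48],
  [[0,0,0],56],
  [[0,0,0],64],
  [[0,0,0],72],
  [[0,0,0],80],
  [[0,0,0],86],
  [[0,0,0],90],
  [[0,0,0],90],
  [[0,0,0],90],
])

```text
time: 10.7
position: [501.7, 135.8, 98.7]
tool_rot: [-0.107, 0.113, 0.699, -0.698]
contact_force: [-0.9, 0.6, -1.6]
grip_width: 46.6
```

```bash
python3 go.py -1 -114 100 1;  python3 - <<'E'
from h import *
for n in P:
  im=cams.camera(n)[:,:,::-1]
  c=im[110:310,180:440] if n=="scene" else im[80:280,180:420]
  cv2.imwrite(f"pics/f_{n}.png",cv2.resize(c,None,fx=3,fy=3,interpolation=cv2.INTER_CUBIC))
E
```

```text
t 10.7 jig [ -20.3258 -170.497 ] z 98.7 yaw err -0.28 q [ 0.1665  0.0244  1.8705 -0.0011  1.2375  2.0505] F [-0.9  0.6 -1.6] w 46.6 tilt -0.999957262805604
shift [-0.0564 -0.0009  0.0196] turn 0.28
```

View pics/f_scene.png

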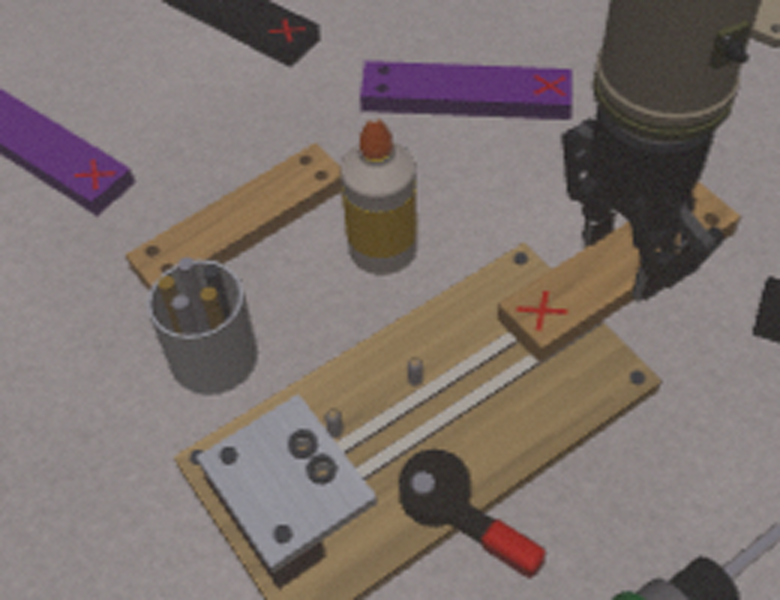

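Request:
apply_moves([
  [[-0.02,0,0.009],0.3],
  [[-0.04,0,0.018],0.3],
  [[-0.0565,0,0.018],0.3],
  [[-0.0565,0,0.018],0.3],
  [[-0.0565,0.02,0.018],0.3],
  [[-0.0565,0.04,0.018],0.3],
  [[-0.0565,0.05,0.018],0.3],
  [[-0.0565,0.05,0.018],0.3],
  [[-0.0565,0.05,0.018],0.3],
])

```text
time: 11.7
position: [550.3, 101.6, 49.6]
tool_rot: [-0.109, 0.115, 0.699, -0.697]
contact_force: [0.4, 0.4, -1.0]
grip_width: 46.6
```

```bash
python3 go.py -2.5 -80 40 1;  python3 - <<'E'
from h import *
for n in P:
  im=cams.camera(n)[:,:,::-1]
  c=im[110:310,180:440] if n=="scene" else im[80:280,180:420]
  cv2.imwrite(f"pics/g_{n}.png",cv2.resize(c,None,fx=3,fy=3,interpolation=cv2.INTER_CUBIC))
E
```

```text
t 11.7 jig [  -2.9903 -113.5809] z 49.6 yaw err 0.05 q [ 0.0911  0.1932  1.7873 -0.0003  1.1517  1.9806] F [ 0.4  0.4 -1. ] w 46.6 tilt -0.999955651379666
shift [-0.0335  0.0099  0.0005] turn -0.05
```

View pics/g_scene.png

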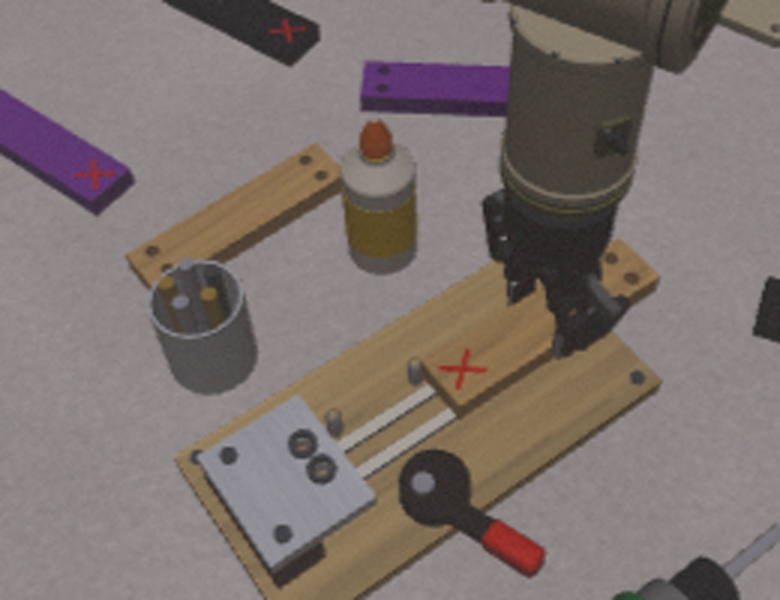

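Request:
apply_moves([
  [[0,0.005,0.0005],0],
  [[0,0.0085,0.0005],0],
  [[0,0.0095,0.0005],0],
  [[0,0.0095,0.0005],0],
  [[0,0.0095,0.0005],0],
])

```text
time: 12.3
position: [551.2, 101.1, 41.1]
tool_rot: [-0.108, 0.116, 0.699, -0.697]
contact_force: [-0.3, -0.7, 0.3]
grip_width: 46.5
```

```bash
python3 go.py -2.5 -80 40 1
```

```text
t 12.3 jig [  -2.7729 -112.5993] z 41.1 yaw err 0.06 q [ 0.09    0.2057  1.7905 -0.0003  1.1341  1.9798] F [-0.3 -0.7  0.3] w 46.5 tilt -0.999936544923615
shift [-0.0326  0.0015  0.0002] turn -0.06
```

Request:
apply_moves([
  [[-0.008,0.001,0],0],
  [[-0.018,0.001,0],0],
  [[-0.028,0.001,0],0],
  [[-0.033,0.001,0],0],
  [[-0.033,0.001,0],0],
  [[-0.033,0.001,0],0],
])

```text
time: 12.9
position: [583.7, 90.4, 41.0]
tool_rot: [-0.108, 0.117, 0.699, -0.697]
contact_force: [2.5, -0.9, 2.7]
grip_width: 46.3
```

```bash
python3 go.py -2.5 -142 40 1
```

```text
t 12.9 jig [ -2.8424 -78.422 ] z 41.0 yaw err 0.07 q [ 0.0672  0.2781  1.705  -0.0005  1.145   1.9572] F [ 2.5 -0.9  2.7] w 46.3 tilt -0.9999097954212022
shift [0.0636 0.0002 0.0004] turn -0.07
```

Request:
apply_moves([
  [[0,0,0],0],
  [[0,0,0],0],
  [[0,0,0],0],
  [[0,0,0],0],
  [[0.02,0,0],0],
  [[0.045,0,0],0],
  [[0.063,0.0,0],0],
  [[0.063,0,0],0],
  [[0.063,0,0],0],
  [[0.063,0,0],0],
], gripper=1)

```text
time: 13.9
position: [524.9, 110.0, 40.7]
tool_rot: [-0.107, 0.117, 0.699, -0.697]
contact_force: [0.1, -1.0, 0.1]
grip_width: 86.0
```

```bash
python3 go.py -2.5 -142 40 1;  python3 - <<'E'
from h import *
for n in P:
  im=cams.camera(n)[:,:,::-1]
  c=im[110:310,180:440] if n=="scene" else im[80:280,180:420]
  cv2.imwrite(f"pics/i_{n}.png",cv2.resize(c,None,fx=3,fy=3,interpolation=cv2.INTER_CUBIC))
E
```

```text
t 13.9 jig [  -3.0826 -140.3148] z 40.7 yaw err 0.08 q [ 0.1118  0.1435  1.8621 -0.0013  1.1213  2.0023] F [ 0.1 -1.   0.1] w 86.0 tilt -0.9998915990421164
shift [0.0017 0.0006 0.0006] turn -0.08
```

View pics/i_scene.png

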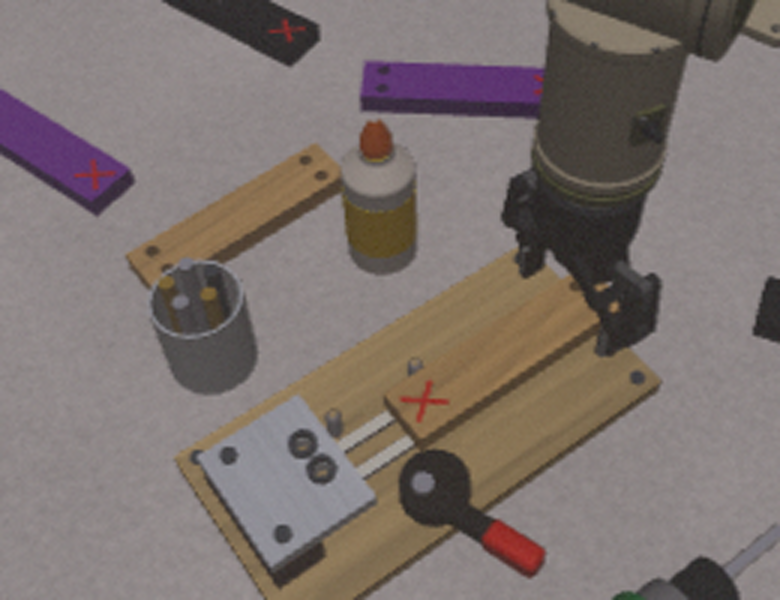

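View pics/i_top.png

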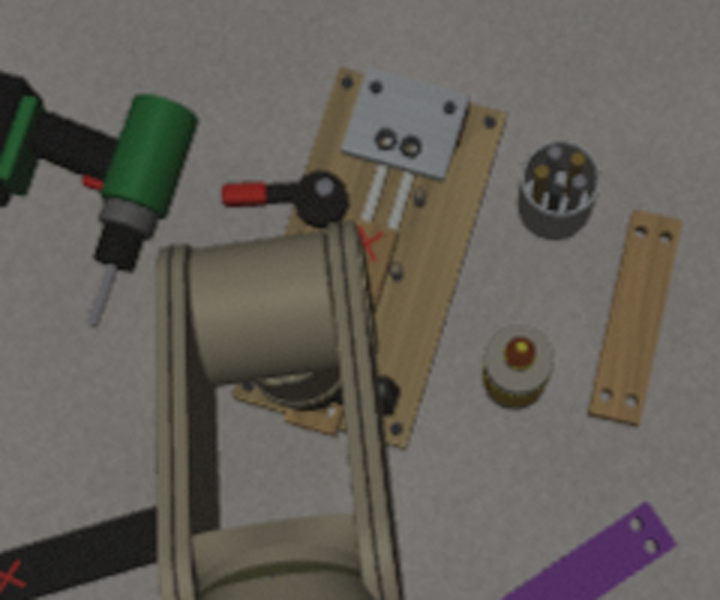

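Request:
apply_moves([
  [[0,0,0],0],
  [[0,0,0],0],
  [[0,0,0],0],
  [[0,0,0],0],
  [[0,0,0],0],
  [[0,0,0],0],
  [[0,0,0],0],
  [[0,0,0],0],
], gripper=-1)

```text
time: 14.8
position: [525.2, 109.9, 40.8]
tool_rot: [-0.107, 0.118, 0.699, -0.697]
contact_force: [0.9, -0.5, 2.8]
grip_width: 46.3
```

```bash
python3 go.py -2.5 -60 41 1
python3 - <<'E'
from fit import *
for u in [(385,397),(417,443),(424,401)]: print(toj(plane("scene",S(*u),46)))
E
```

```text
t 14.8 jig [  -3.0814 -139.987 ] z 40.8 yaw err 0.1 q [ 0.1115  0.1435  1.8617 -0.0013  1.1212  2.0024] F [ 0.9 -0.5  2.8] w 46.3 tilt -0.999884831020593
shift [-0.08    0.001   0.0004] turn -0.1
[17.67 22.  ]
[-27.18  25.18]
[-2.32  0.69]
```

Request:
apply_moves([
  [[-0.008,0.0002,0],0],
  [[-0.018,0.0003,0],0],
  [[-0.028,0.0004,0],0],
  [[-0.038,0.0005,0],0],
  [[-0.048,0.0006,0.0],0],
  [[-0.058,0.0008,0.0002],0],
  [[-0.068,0.001,0.0004],0],
  [[-0.078,0.001,0.0004],0],
  [[-0.082,0.001,0.0004],0],
  [[-0.082,0.001,0.0004],0],
  [[-0.082,0.001,0.0004],0],
])

```text
time: 15.9
position: [603.0, 83.7, 40.9]
tool_rot: [-0.107, 0.118, 0.699, -0.697]
contact_force: [1.5, -0.4, 1.3]
grip_width: 46.6
```

```bash
python3 go.py -2.5 -42 41 1;  python3 - <<'E'
from h import *
for n in P:
  im=cams.camera(n)[:,:,::-1]
  c=im[110:310,180:440] if n=="scene" else im[80:280,180:420]
  cv2.imwrite(f"pics/j_{n}.png",cv2.resize(c,None,fx=3,fy=3,interpolation=cv2.INTER_CUBIC))
E
```

```text
t 15.9 jig [ -2.5012 -57.9265] z 40.9 yaw err 0.1 q [ 0.054   0.3206  1.6533 -0.0005  1.1522  1.9446] F [ 1.5 -0.4  1.3] w 46.6 tilt -0.9998800002789485
shift [-0.0159  0.0001 -0.    ] turn -0.1
```

View pics/j_scene.png

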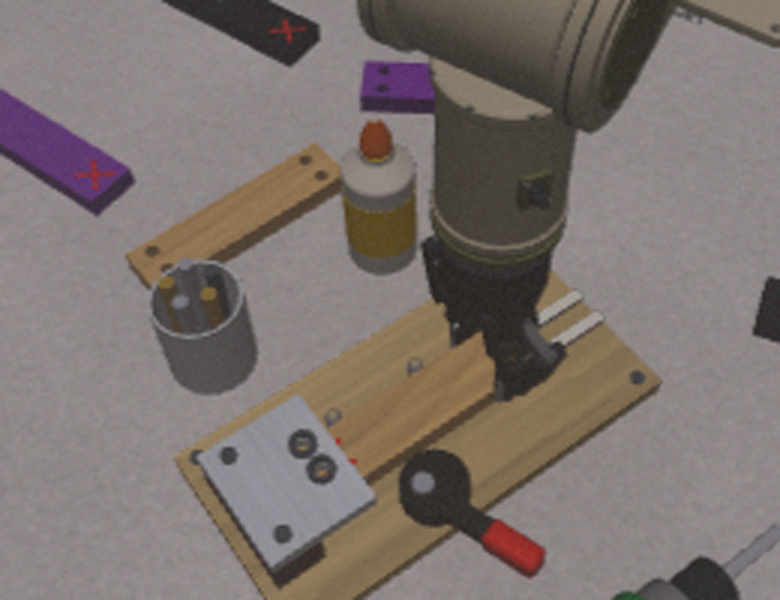

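Raw end is under the plate, no force. Push on slowly until the stop is felt.

Request:
apply_moves([
  [[-0.003,0,0],0],
  [[-0.006,0,0],0],
  [[-0.009,0,0],0],
  [[-0.012,0,0],0],
  [[-0.014,0,0],0],
  [[-0.014,0,0],0],
  [[-0.014,0,0],0],
])

```text
time: 16.7
position: [616.3, 79.2, 40.9]
tool_rot: [-0.107, 0.118, 0.699, -0.697]
contact_force: [1.3, -0.1, 0.7]
grip_width: 46.5
```

```bash
python3 go.py -2.5 -42 41 1
```

```text
t 16.7 jig [ -2.3488 -43.9015] z 40.9 yaw err 0.11 q [ 0.0456  0.3508  1.6156 -0.0006  1.1596  1.9362] F [ 1.3 -0.1  0.7] w 46.5 tilt -0.9998784391697534
shift [-0.0019 -0.0001 -0.0002] turn -0.11
```

Request:
apply_moves([
  [[-0.001,0,0],0],
  [[-0.002,0,0],0],
  [[-0.003,0,0],0],
  [[-0.004,0,0],0],
  [[-0.004,0,0],0],
  [[-0.004,0,0],0],
])

```text
time: 17.3
position: [619.4, 78.2, 40.9]
tool_rot: [-0.108, 0.117, 0.699, -0.697]
contact_force: [-5.5, 1.4, 5.9]
grip_width: 46.5
```

```bash
python3 go.py -2.5 -42 41 1
```

```text
t 17.3 jig [ -2.3647 -40.6055] z 40.9 yaw err 0.1 q [ 0.0435  0.3592  1.6049 -0.0002  1.1634  1.9339] F [-5.5  1.4  5.9] w 46.5 tilt -0.9999016960314276
shift [ 0.0014 -0.0002 -0.0001] turn -0.1
```

Request:
apply_moves([
  [[-0.001,0,0],0],
  [[-0.002,0,0],0],
  [[-0.002,0,0],0],
  [[-0.002,0,0],0],
])

```text
time: 17.7
position: [619.5, 78.2, 40.8]
tool_rot: [-0.109, 0.116, 0.699, -0.697]
contact_force: [-13.1, 1.8, 11.7]
grip_width: 46.6
```

```bash
python3 go.py -2.5 -42 41 1
```

```text
t 17.7 jig [ -2.3532 -40.5745] z 40.8 yaw err 0.08 q [0.043  0.3628 1.6004 0.0008 1.1685 1.9328] F [-13.1   1.8  11.7] w 46.6 tilt -0.9999514274292552
shift [ 0.0014 -0.0002 -0.0001] turn -0.08
```

Request:
apply_moves([
  [[0,0,0],0],
  [[0,0,0],0],
  [[0,0,0],0],
  [[0,0,0],0],
  [[0,-0.03,0],0],
  [[0,-0.07,0],0],
  [[0.05,-0.11,0],0],
  [[0.1,-0.11,0],0],
  [[0.12,-0.11,0],0],
  [[0.12,-0.11,0],0],
], gripper=1)

```text
time: 18.7
position: [501.4, 116.9, 149.7]
tool_rot: [-0.109, 0.115, 0.699, -0.697]
contact_force: [1.0, 0.0, -0.5]
grip_width: 85.5
```

```bash
python3 go.py -90 30 100 1;  python3 - <<'E'
from h import *
for n in P:
  im=cams.camera(n)[:,:,::-1]
  c=im[110:310,180:440] if n=="scene" else im[80:280,180:420]
  cv2.imwrite(f"pics/k_{n}.png",cv2.resize(c,None,fx=3,fy=3,interpolation=cv2.INTER_CUBIC))
E
```

```text
t 18.7 jig [  -2.2394 -164.763 ] z 149.7 yaw err -0.01 q [ 0.129  -0.045   1.8404  0.0004  1.3373  2.0173] F [ 1.   0.  -0.5] w 85.5 tilt -0.9999605141837268
shift [-0.1944  0.0516 -0.0875] turn 0.01
```

View pics/k_scene.png

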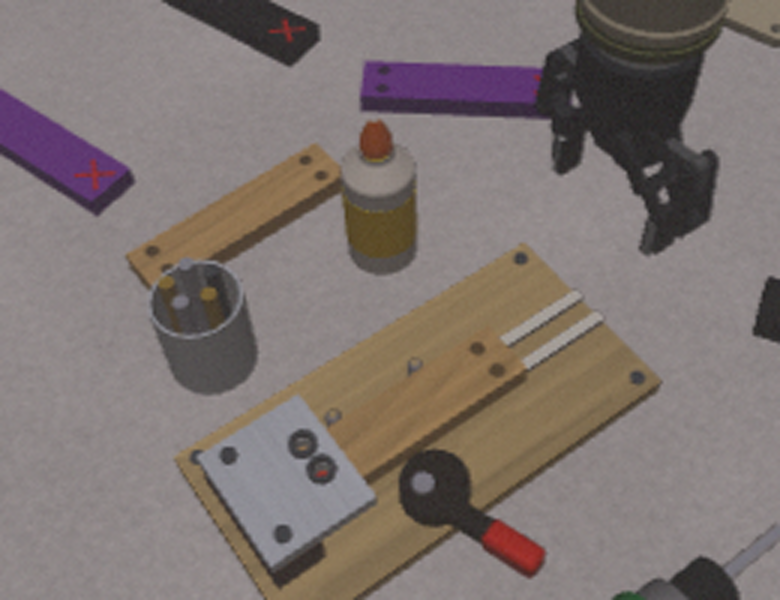

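View pics/k_top.png

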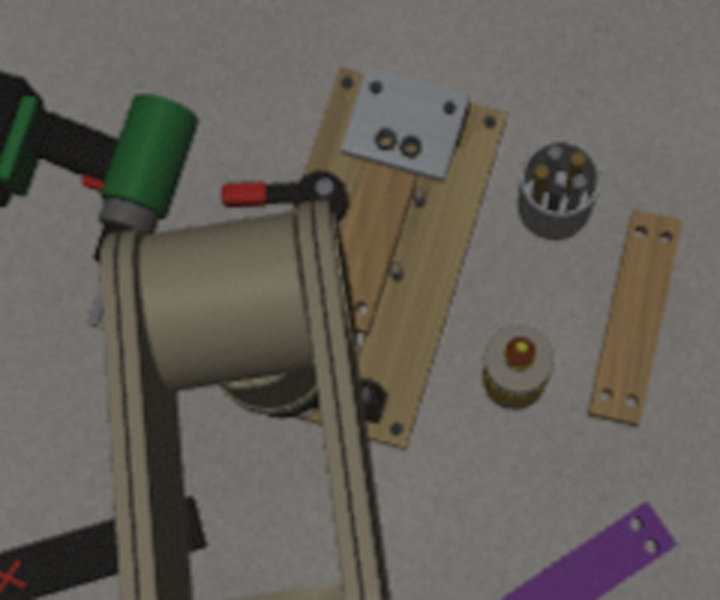

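```bash
python3 go.py -136.7 46 110 1 18.6
python3 - <<'E'
from fit import *
for u in [(477,349),(497,370)]: print(toj(plane("scene",S(*u),46)))
E
```

```text
t 18.8 jig [  -2.2554 -161.5392] z 150.2 yaw err 18.64 q [ 0.1269 -0.0401  1.8348 -0.0003  1.3356  2.0162] F [-0.1 -0.2 -0. ] w 85.5 tilt -0.9999362520486906
shift [-0.207   0.0429 -0.1344] turn -18.64
[ 10.04 -58.67]
[-13.66 -59.36]
```

Request:
apply_moves([
  [[-0.04,0,-0.025],-4],
  [[-0.08,0,-0.05],-8],
  [[-0.12,0,-0.08],-12],
  [[-0.16,0,-0.105],-16],
  [[-0.207,0,-0.134],-18.6],
  [[-0.207,0.02,-0.134],-18.6],
  [[-0.207,0.043,-0.134],-18.6],
  [[-0.207,0.043,-0.134],-18.6],
  [[-0.207,0.043,-0.134],-18.6],
  [[-0.207,0.043,-0.134],-18.6],
], gripper=-1)

```text
time: 19.8
position: [744.2, 178.1, 111.8]
tool_rot: [0.007, 0.003, 0.708, -0.707]
contact_force: [-0.6, 0.2, 0.8]
grip_width: -0.3
```

```bash
python3 go.py -136.7 46 37 1 18.6;  python3 - <<'E'
from h import *
for n in P:
  im=cams.camera(n)[:,:,::-1]
  c=im[110:310,180:440] if n=="scene" else im[80:280,180:420]
  cv2.imwrite(f"pics/l_{n}.png",cv2.resize(c,None,fx=3,fy=3,interpolation=cv2.INTER_CUBIC))
E
```

```text
t 19.8 jig [-136.309    46.7115] z 111.8 yaw err 0.07 q [ 0.1684  0.6448  1.0833 -0.0008  1.4     1.7336] F [-0.6  0.2  0.8] w -0.3 tilt -0.9999083766208029
shift [ 0.0016  0.0748 -0.0005] turn -0.07
```

View pics/l_scene.png

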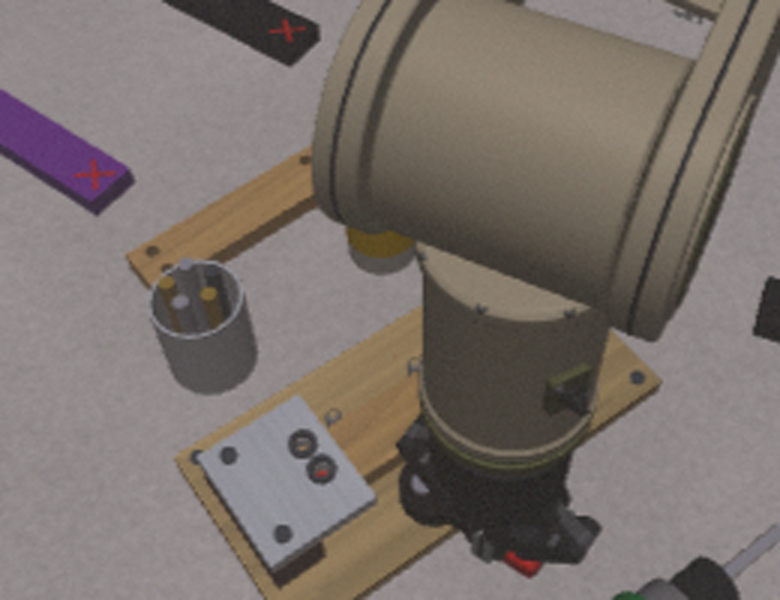

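View pics/l_top.png

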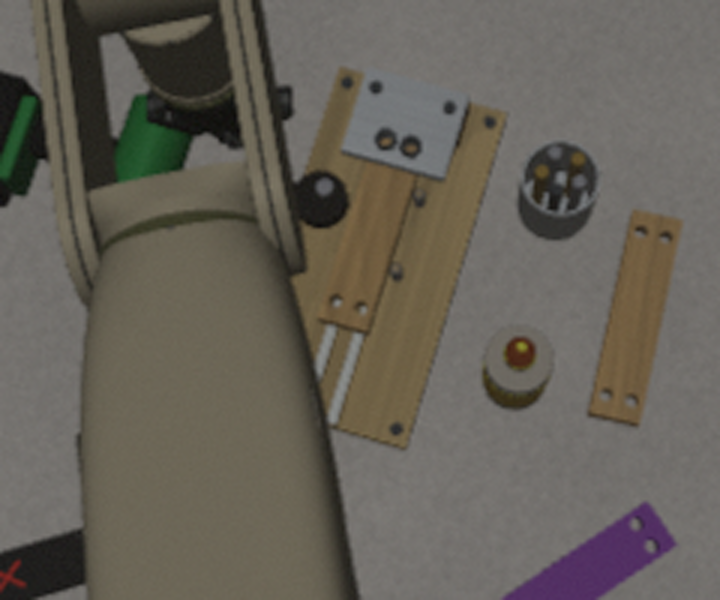

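Request:
apply_moves([
  [[0.0,0.025,0],0],
  [[0.0005,0.05,0],0],
  [[0.001,0.065,0],0],
  [[0.0012,0.074,0],0],
  [[0.0015,0.074,0],0],
  [[0.0015,0.074,0],0],
])

```text
time: 20.5
position: [744.6, 178.6, 39.7]
tool_rot: [0.008, 0.004, 0.708, -0.706]
contact_force: [1.2, -0.3, -0.5]
grip_width: -0.2
```

```bash
python3 go.py -136.7 46 37 1 18.6
cat > lev.py <<'E'
from h import *
from scipy.spatial.transform import Rotation as Ro
import sys
# rows: lever angles (deg of alpha), finger stays at radius 75, 21.5 behind
o=env.get_obs(); R=Ro.from_quat(np.roll(o["tool_rot"],-1)).as_matrix()
yaw0=np.degrees(np.arctan2(R[1,0],R[0,0])); r=float(sys.argv[1]); off=float(sys.argv[2]); z=float(sys.argv[3])
for a in map(float,sys.argv[4:]):
    c,s=np.cos(np.radians(a)),np.sin(np.radians(a))
    x,y=-56-r*c-off*s,40-r*s+off*c
    d=R.T@(np.array([*tow(x,y),z])-o["position"])/1000
    want=np.degrees(J[2])+270+a; t=-((want-yaw0+180)%360-180)
    print(a,"[[%.4f, %.4f, %.4f], %.1f],"%(*d,t))
E
python3 lev.py 75 21.5 37 20 25 30 35 40 45 50 55
```

```text
t 20.5 jig [-136.8921   46.9438] z 39.7 yaw err 0.05 q [ 0.1689  0.7098  1.1264 -0.0008  1.2894  1.7339] F [ 1.2 -0.3 -0.5] w -0.2 tilt -0.9998716917864361
shift [ 0.001   0.0027 -0.0001] turn -0.05
20.0 [[0.0128, 0.0025, -0.0010], -1.5],
25.0 [[0.0194, 0.0024, -0.0025], -6.5],
30.0 [[0.0262, 0.0023, -0.0033], -11.5],
35.0 [[0.0330, 0.0022, -0.0035], -16.5],
40.0 [[0.0398, 0.0021, -0.0032], -21.5],
45.0 [[0.0465, 0.0020, -0.0022], -26.5],
50.0 [[0.0531, 0.0019, -0.0007], -31.5],
55.0 [[0.0596, 0.0018, 0.0014], -36.5],
```

Request:
apply_moves([
  [[0.005,0.0025,-0.0005],0],
  [[0.0128,0.0025,-0.001],-1.5],
  [[0.0194,0.0024,-0.0025],-6.5],
  [[0.0262,0.0023,-0.0033],-11.5],
  [[0.033,0.0022,-0.0035],-16.5],
  [[0.0398,0.0021,-0.0032],-21.5],
  [[0.0465,0.002,-0.0022],-26.5],
  [[0.0531,0.0019,-0.0007],-31.5],
  [[0.0596,0.0018,0.0014],-36.5],
  [[0.0596,0.0018,0.0014],-36.5],
  [[0.0596,0.0018,0.0014],-36.5],
])

```text
time: 21.6
position: [685.0, 177.0, 37.6]
tool_rot: [-0.229, 0.217, -0.67, 0.672]
contact_force: [0.2, 0.3, 0.7]
grip_width: 0.1
```

```bash
python3 go.py -90 -30 37 1 80; python3 lev.py 75 21.5 37 57 60 63 66 69 72 74 76 78 80 82;python3 - <<'E'
from h import *
for n in P:
  im=cams.camera(n)[:,:,::-1]
  c=im[110:310,180:440] if n=="scene" else im[80:280,180:420]
  cv2.imwrite(f"pics/m_{n}.png",cv2.resize(c,None,fx=3,fy=3,interpolation=cv2.INTER_CUBIC))
E
```

```text
t 21.6 jig [-116.7455   -9.1792] z 37.6 yaw err 25.05 q [ 0.1809  0.5626  1.3409 -0.001   1.2215  1.1109] F [0.2 0.3 0.7] w 0.1 tilt -0.999861864107082
shift [ 0.0339  0.0001 -0.0017] turn -25.05
57.0 [[0.0027, 0.0006, -0.0006], -2.1],
60.0 [[0.0067, 0.0005, -0.0015], -5.1],
63.0 [[0.0107, 0.0004, -0.0021], -8.1],
66.0 [[0.0148, 0.0004, -0.0026], -11.1],
69.0 [[0.0188, 0.0003, -0.0028], -14.1],
72.0 [[0.0229, 0.0002, -0.0029], -17.1],
74.0 [[0.0256, 0.0002, -0.0028], -19.1],
76.0 [[0.0284, 0.0002, -0.0026], -21.1],
78.0 [[0.0311, 0.0001, -0.0023], -23.1],
80.0 [[0.0338, 0.0001, -0.0019], -25.1],
82.0 [[0.0365, 0.0001, -0.0014], -27.1],
```

View pics/m_scene.png

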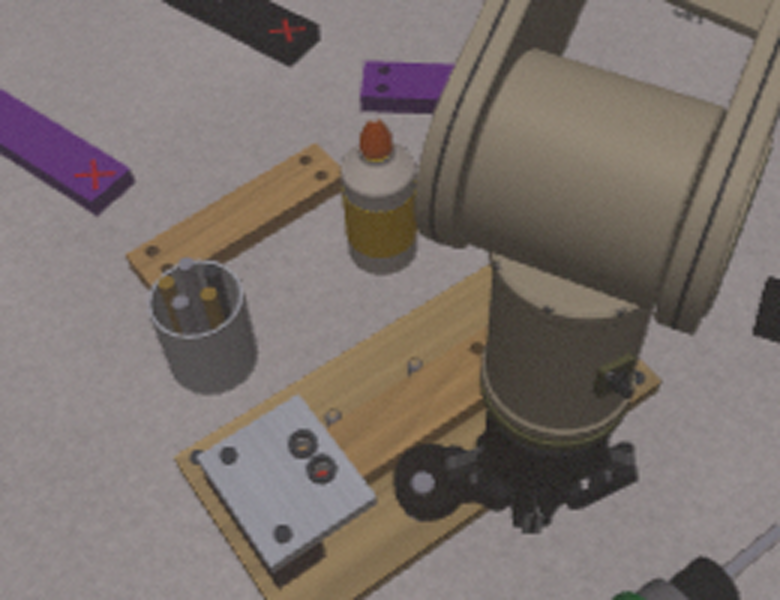

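Request:
apply_moves([
  [[0.0067,0.0005,-0.0015],-5],
  [[0.0107,0.0004,-0.0021],-8],
  [[0.0148,0.0004,-0.0026],-11],
  [[0.0188,0.0003,-0.0028],-14],
  [[0.0229,0.0002,-0.0029],-17],
  [[0.0256,0.0002,-0.0028],-19],
  [[0.0284,0.0002,-0.0026],-21],
  [[0.0284,0.0002,-0.0026],-21],
  [[0.0284,0.0002,-0.0026],-21],
])

```text
time: 22.6
position: [661.2, 162.3, 36.8]
tool_rot: [-0.346, 0.335, -0.617, 0.622]
contact_force: [0.8, -0.5, 1.1]
grip_width: 0.1
```

```bash
python3 go.py -90 -30 37 1 80; python3 lev.py 75 21.5 37 77 78 79 80 81 82 83
```

```text
t 22.6 jig [-95.2781 -27.2326] z 36.8 yaw err 4.13 q [ 0.1657  0.498   1.4311 -0.0006  1.1957  0.7304] F [ 0.8 -0.5  1.1] w 0.1 tilt -0.9998600489014885
shift [ 0.0058 -0.0003 -0.0014] turn -4.13
77.0 [[0.0017, -0.0002, -0.0006], -1.1],
78.0 [[0.0030, -0.0002, -0.0010], -2.1],
79.0 [[0.0043, -0.0002, -0.0013], -3.1],
80.0 [[0.0056, -0.0003, -0.0016], -4.1],
81.0 [[0.0070, -0.0003, -0.0018], -5.1],
82.0 [[0.0083, -0.0003, -0.0021], -6.1],
83.0 [[0.0096, -0.0003, -0.0023], -7.1],
```

Request:
apply_moves([
  [[0.0017,0,-0.0006],-1],
  [[0.003,0,-0.001],-2],
  [[0.0043,0,-0.0013],-3],
  [[0.0056,0,-0.0016],-4],
  [[0.007,0,-0.0018],-5],
  [[0.007,0,-0.0018],-5],
  [[0.007,0,-0.0018],-5],
])

```text
time: 23.3
position: [656.8, 158.3, 36.9]
tool_rot: [-0.374, 0.362, -0.602, 0.606]
contact_force: [5.5, 5.8, -3.3]
grip_width: 0.1
```

```bash
python3 go.py -90 -30 37 1 80; python3 lev.py 75 21.5 37 81 82 83
```

```text
t 23.3 jig [-90.1221 -30.1791] z 36.9 yaw err -0.91 q [0.1603 0.4831 1.4511 0.0007 1.1883 0.6365] F [ 5.5  5.8 -3.3] w 0.1 tilt -0.99981666556554
shift [ 0.0001 -0.0001  0.0002] turn 0.91
81.0 [[0.0012, -0.0001, -0.0003], -0.1],
82.0 [[0.0025, -0.0001, -0.0007], -1.1],
83.0 [[0.0039, -0.0001, -0.0010], -2.1],
```

Request:
apply_moves([
  [[0.0015,0,-0.0003],0],
  [[0.003,0,-0.0005],0],
  [[0.003,0,-0.0005],0],
  [[0.003,0,-0.0005],0],
])

```text
time: 23.7
position: [656.6, 158.2, 37.1]
tool_rot: [-0.376, 0.36, -0.602, 0.606]
contact_force: [11.8, 11.6, -8.6]
grip_width: 0.0
```

```bash
python3 go.py -90 -30 37 1 80
```

```text
t 23.7 jig [-89.9689 -30.2689] z 37.1 yaw err -0.97 q [0.1587 0.4782 1.4573 0.0036 1.182  0.6329] F [11.8 11.6 -8.6] w 0.0 tilt -0.9997061911345773
shift [-0.0001  0.0001  0.0003] turn 0.97
```

Request:
apply_moves([
  [[0.002,0,-0.0003],0],
  [[0.004,0,-0.0005],0],
  [[0.006,0,-0.0005],0],
  [[0.006,0,-0.0005],0],
  [[0.006,0,-0.0005],0],
])

```text
time: 24.2
position: [656.4, 157.9, 37.5]
tool_rot: [-0.381, 0.357, -0.602, 0.605]
contact_force: [21.1, 22.3, -16.7]
grip_width: 0.2
```

```bash
python3 go.py -90 -30 37 1 80
```

```text
t 24.2 jig [-89.6612 -30.3983] z 37.5 yaw err -1.08 q [0.1553 0.4694 1.4688 0.01   1.1707 0.6254] F [ 21.1  22.3 -16.7] w 0.2 tilt -0.9994184661320973
shift [-0.0004  0.0005  0.0003] turn 1.08
```

Request:
apply_moves([
  [[-0.005,0,0],0],
  [[-0.015,0,0],0],
  [[-0.025,0,0],0],
  [[-0.025,-0.03,0],0],
  [[-0.03,-0.08,0],0],
  [[-0.05,-0.12,0],0],
  [[-0.1,-0.12,0],0],
  [[-0.15,-0.12,0.0],0],
  [[-0.2,-0.12,0],0],
  [[-0.2,-0.12,0],0],
  [[-0.2,-0.12,0],0],
])

```text
time: 25.3
position: [743.1, 335.2, 159.7]
tool_rot: [-0.38, 0.359, -0.602, 0.604]
contact_force: [0.6, -0.9, 0.0]
grip_width: 0.2
```

```bash
python3 go.py -90 -30 37 1 80;python3 - <<'E'
from h import *
for n in P:
  im=cams.camera(n)[:,:,::-1]
  cv2.imwrite(f"pics/n_{n}_full.png",im)
  c=im[110:310,180:440] if n=="scene" else im[90:230,220:420]
  cv2.imwrite(f"pics/n_{n}.png",cv2.resize(c,None,fx=3 if n=="scene" else 4,fy=3 if n=="scene" else 4,interpolation=cv2.INTER_CUBIC))
E
```

```text
t 25.3 jig [-285.2189   -3.4116] z 159.7 yaw err -1.17 q [0.3601 0.7486 0.8468 0.0018 1.516  0.8321] F [ 0.6 -0.9  0. ] w 0.2 tilt -0.9995421106754754
shift [0.1998 0.1181 0.0014] turn 1.17
```

View pics/n_scene.png

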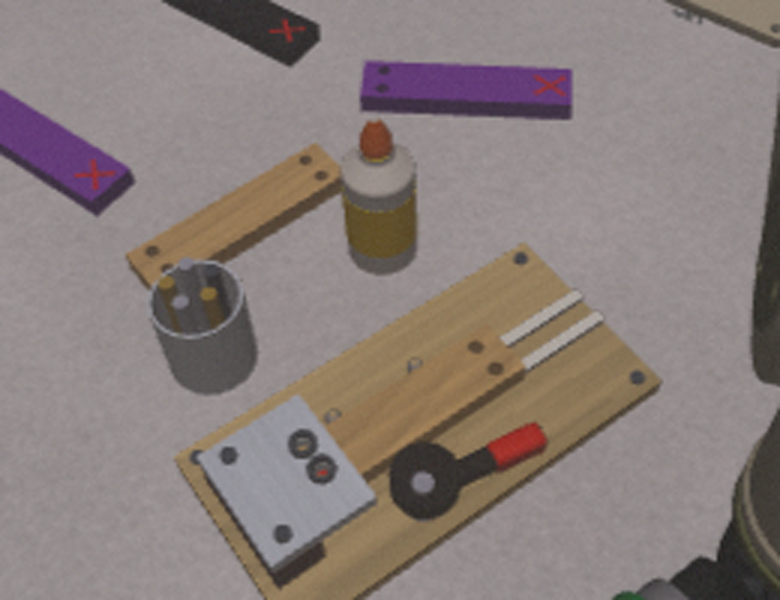

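View pics/n_top.png

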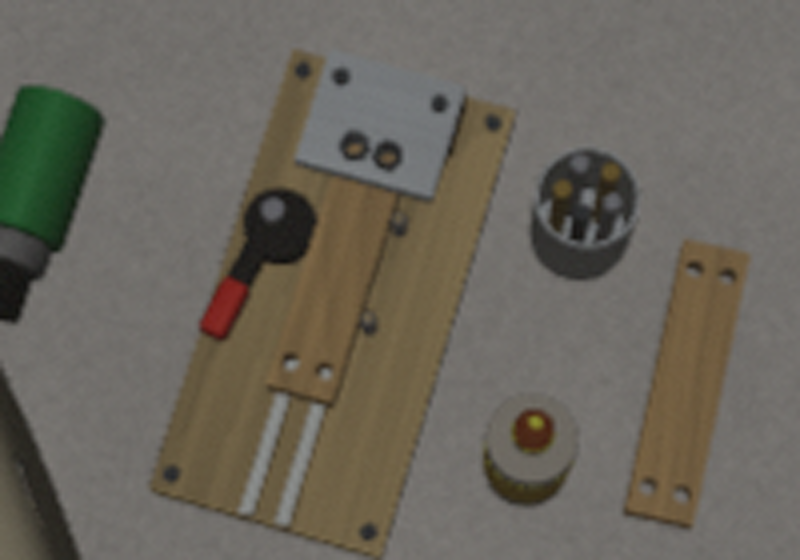

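Run:
```python
from fit import *
for u in [(476,347),(496,369)]: print("holes scene",toj(plane("scene",S(*u),46)))
for u in [(291,363),(324,372)]: print("holes top",toj(plane("top",T(*u),46)))
for u in [(269,386),(334,403),(391,200)]: print("corner/edge top",toj(plane("top",T(*u),46)))
for n,u in [("scene",S(541,437)),("top",T(213,334))]: print("tip",toj(plane(n,u,44)))
for n,u in [("scene",S(519,446)),("top",T(225,308))]:
    g=toj(plane(n,u,46)); print("grip",g, "cam",np.arctan2(40-g[1],-56-g[0])-np.radians(10))
for n,u in [("scene",S(422,482)),("top",T(272,208))]: print("bolt",toj(plane(n,u,46)))
a=cv2.imread("pics/a_scene.png");b=cv2.imread("pics/n_scene_full.png")
a2=cv2.imread("pics/a_top.png");b2=cv2.imread("pics/n_top_full.png")
for nm,x,y,r in [("glue+fin+tin scene",a,b,(135,245,220,322)),("glue/fin/tin top",a2,b2,(120,230,335,415)),("drill top",a2,b2,(95,195,155,250))]:
    d=cv2.absdiff(x,y)[r[0]:r[1],r[2]:r[3]].max(2); print(nm,(d>40).sum(),d.mean())
```

```text
holes scene [ 11.92 -59.16]
holes scene [-12.52 -59.3 ]
holes top [-11.41 -62.26]
holes top [ 12.34 -61.93]
corner/edge top [-21.15 -82.01]
corner/edge top [ 25.35 -80.83]
corner/edge top [21.18 69.25]
tip [-76.03 -50.7 ]
tip [-69.87 -57.4 ]
grip [-72.87 -32.55] cam 1.1678342215657023
grip [-67.11 -37.77] cam 1.254362816868824
bolt [-54.01  40.32]
bolt [-57.34  40.38]
glue+fin+tin scene 1 12.871479500891265
glue/fin/tin top 0 3.85125
drill top 2074 23.300315789473686
```

View pics/n_top_full.png

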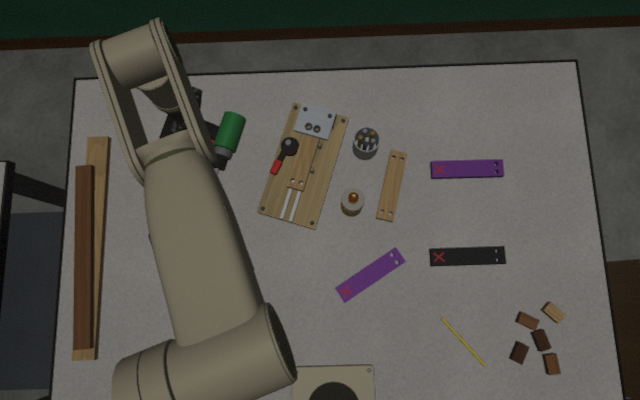

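Run:
```python
from h import *
a2=cv2.imread("pics/a_top.png");b2=cv2.imread("pics/n_top_full.png")
t=a2[108:150,224:246]; r=cv2.matchTemplate(b2[98:160,214:256],t,cv2.TM_CCOEFF_NORMED); print(cv2.minMaxLoc(r)," expect loc (10,10)")
env.hand_in(); print(env.get_obs()["time"])
```

```text
(-0.05291859433054924, 0.9978975653648376, (0, 14), (10, 10))  expect loc (10,10)
the job is handed in; nothing more can be done
the job is handed in; nothing more can be done
```

The slat is turned end for end and pushed home, the cam lever is shut, and I handed the job in at about 25 s of the 72 s. No verdict comes back, so the result below rests on my own last checks.

I drew the slat out from under the plate, regripped it at mid-length, lifted it and turned it 180° clear of everything. I then set it back on the runners, regripped near its drilled end and pushed it to the stop. The closed fingers swung the lever shut, and the arm was then backed well clear.

**Last checks:**
- **Stop contact:** at the stop the push force rose from about 6 to 13 N with almost no further movement, so the slat is against the end stop.
- **Slat position:** the drilled holes lie at a mean jig y of −59.2 mm in one view and −62.1 mm in the other, against −60 mm when home. Their mean x is within about 0.5 mm of 0, and the red cross shows through the drill bushing.
- **Cam lever:** it stopped hard, moving only about 0.3 mm while the push rose to about 30 N. The two views disagree on its angle, 1.17 and 1.25 rad. The mean of 1.21 and the finger position fit the 1.23 stop.
- **Other objects:** comparing start and end pictures showed the glue bottle, tin and finished slat unmoved. The drill was partly hidden by the arm; its visible motor matched its starting place to the pixel.

I could not see the stop gap directly or measure the clamp force.

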